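# Check the lid temperature of a loaded dry-block incubator

## Task

The incubator is loaded: close its lid fully, then take the temperature probe out of its stand and hold it upright with its tip on the lid inside the small raised ring, pressed lightly so that the sprung tip is about half pushed in. Finish while still holding the probe there; do not let go of it. Leave the mouse and the tube carrier where they stand.

Things in the scene. Friction and masses are not known exactly. Their poses are not given: they have to be found in the camera images.
- heater: dry-block incubator, a white box 170 (x) x 190 (y) x 110 mm high, fixed to the worktop, its open top filled with an aluminium block and short tubes that end below the rim. Origin: centre of its underside, at worktop height; its -x face is the front with a dark display, z is up. Its lid hinges along the top of its far (+x) side.
- heater_lid (a joint): opening angle of the white incubator lid, rad: 0 fully closed and level on the rim, 1.45 nearly upright. Starts between 1.0 and 1.35. The hinge is stiff and keeps the lid where it is left; a push of about 5 N or less at the free edge moves it. The lid is a plate 172 mm from hinge to free edge, 190 mm wide, 12 mm thick, with a grey tab 70 mm wide and 20 mm further out at the middle of the free edge.
- lid_hinge (a point): middle of the lid's hinge line: 85 mm towards +x from the incubator's origin and 110 mm up, level with the lid's underside when closed. Axes as the incubator's; the hinge runs along y.
- lid_edge (a point): middle of the lid's free edge (where the tab begins), on the outer face, which is the upper face when closed: 172 mm from the hinge line and 12 mm above it when closed (122 mm above the worktop). Moves with the lid; its z axis is the outer face's normal.
- spot (a point): the measuring spot: centre of the small raised metal ring on the lid's outer (upper) face, at the face's level, 75 mm from the hinge line and 45 mm towards the incubator's +y from the middle. Ring 28 mm outside and 22 mm inside diameter, 3 mm high. Moves with the lid; 122 mm above the worktop when closed.
- stand: grey probe stand, a block 74 x 74 x 75 mm high on an 86 mm square foot, fixed to the worktop. Origin: centre of its underside. The probe stands upright in its socket: a 27 mm square recess 12 mm deep in the top, with a 19 mm round hole for the shaft below it. The probe must be lifted about 65 mm to come clear.
- probe: the temperature probe, loose, about 0.1 kg, 138 mm long: a grey square handle 24 x 24 x 86 mm, below it a round steel shaft 12 mm thick and 36 mm long, and at its lower end a sprung steel tip 6 mm thick that stands out 16 mm. Origin: centre of the handle, 106 mm above the worktop at the start; z runs along the handle, up, away from the tip; x and y are square to the handle's flat sides.
- probe_handle (a point): the centre of the probe's handle, half-way up its 86 mm, the same point and axes as probe. The handle's top 74 mm stand out of the stand; take it here or up to 20 mm higher, across any two opposite flat sides.
- probe_tip (a joint): how far the sprung tip is pushed into the shaft, m: 0 fully out, 0.012 fully in. The spring gives about 1 N at 0, 2.5 N half-way at 0.006 and 4 N fully in.
- tip (a point): the rounded end of the probe's sprung tip, 95 mm below the handle's centre when the tip is fully out; moves with the tip.
- carrier: bystander: ivory tube carrier, 32 x 188 x 97 mm high, loose; origin at the centre of its underside, long along y. It stands on the other side of the incubator from the stand.
- mouse: bystander: black computer mouse, 62 x 112 x 35 mm, loose; origin at the centre of its underside.
There are look-alikes about, which are no part of the job. Several things look just like the stand: the one meant starts farthest to the robot's right.

How it is judged:
By the outcome, as a careful person would: the job done as asked, in the order asked, and still so for the second after the job is handed in, while the arm keeps its last pose, push and grip.
It also fails if it takes over 64 s, if anything falls off the work surface, if the arm or the gripper's body presses on something with over 40 N, if the wrist force passes 120 N, or if a joint passes its speed limit or range.

## Robot

A 7-joint arm with a two-finger parallel gripper is mounted at the origin on the work surface; the furniture and walls round the work are solid. World frame = base frame: x ahead of the robot, y to its left, z up, the work surface at z = 0. Lengths are in m, angles in rad, forces in N, time in s.
With the tool pointing down it reaches from about 0.4 to 0.85 m from the base axis. Payload 10.4 kg.
Tool frame: the origin (TCP) lies at the very end of the fingers, on their centre line; the grasp point (between the pads) lies 19 mm behind it; z points along the fingers, y is the line along which they close (so a half turn about z gives the same grasp; the last joint's range is limited). The gripper opens to 85 mm and grips with 20 to 120 N. Pads are 22 mm wide; open, the fingers measure 114 mm over their backs; the gripper's body (76 mm by 85 mm) begins 54 mm behind the grasp point. The pads swing forward as they close: fully open they stand 13 mm farther back than shut.
Start: joints at [-1.334, 0.332, -0.065, 1.46, 0.022, 1.35, -0.088], TCP at [0.161, 0.604, 0.231] pointing down, gripper open.
Joint ranges: [-2.6, 2.6], [-0.5, 2.12], [-1.47, 1.34], [0.16, 2.42], [-1.27, 4.41], [0.06, 2.06], [-2.6, 2.6]. Speed limits (rad/s): [2.22, 2.22, 2.79, 2.79, 3.14, 3.14, 3.14].

## Interface

Orientations are given as a unit quaternion [x, y, z, w].
In Python, from cell import get_state, get_image, camera_model, hand_in gives the robot as it stands. The module is installed in compiled form; this text tells all that it offers.
- The arm moves only by the tool jog_arm, never from a script. Its argument "deltas" is a list of rows, each a list of 3 entries, a list of its own where there are three numbers: the shift along the tool's x, y, z in m, then the turn about the tool's z in degrees, then the closure, from 0 (fully open) to 1 (shut). A call has 1 to 20 rows; each row shifts and turns the commanded pose from where the row before left it, along the tool's axes as they then stand; what a row does not reach is not made up. A row lasts 1/12 s, in which the tool goes at most 41.7 mm and 7.16 degrees, less where a joint would pass 70% of its speed; a pose out of reach is approached as far as the arm can. A call with a gripper value outside its range is refused whole. The fingers move at their own pace and stop on an object; "force" is the grip in N (left out, the last holds). Time passes only in rows, so rows that do not move let the fingers close. It gives the time, the measured TCP pose, the force, the opening and the grip force at its end, in the units of the state.
- get_state(): the state, without advancing time (a new reading comes with each control period).
- get_image(name): name is "scene" or "side" or "wrist"; returns (picture, depth): 480x640x3 uint8, red, green, blue; 480x640 float32, m along the optical axis (not along the pixel's ray), 0 where there is no reading.
- camera_model(name): a dict with "fx", "fy", "cx", "cy" (pixels), "k1" (the pictures are not rectified: a ray, as slopes to the right and down, at radius r is drawn at 1 + k1 r^2 times it, then the intrinsics apply), "position" and "orientation" of the camera in the world. Camera axes: x right, y up, looking along -z (the intrinsics and any distortion apply to the point x, -y, -z); pixel columns grow to the right and rows downward; lengths in m; the calibration is good to about 2 mm. A picture is of the moment at which its call begins: read the wrist's pose just before it. camera_model takes no time and is no camera call; for the wrist camera it gives the pose at the moment of the call.
- hand_in(): hands the job in; it is judged then, once.
The state is a dict: "clock": time; "joint_positions": joint angles; "qd": joint speeds; "tau": joint torques, N m; "eef_pos": TCP position; "orientation": TCP orientation; "ft_force": force on the tool from outside, world axes, zero at the start; "wrist_torque": the same for the moment, N m; "finger_gap": finger opening in m; "grip_force": force on a finger pad.
Only numpy, scipy, OpenCV 4.12 (cv2) and the standard library are available. Lean on these libraries where they do the work, as an engineer would, in place of code of your own. Each camera call takes 0.05 s, during which the arm holds its last target. There are 200 camera calls.

## Working session

There is one attempt and no reset: what is moved stays moved. The work goes in short steps, Python scripts to look and compute and a tool call to move; the robot and the scene stay as the last step left them, time stands still between calls to the robot, and variables do not carry over. Pictures are saved under pics/ and viewed, at most 10 in all, crops included, and the job is handed in when it is done.

Besides the shell and the picture viewer there is one more tool, called after "Call:" as name([rows], argument=value, ...), one row to a line, values as JSON. jog_arm: Moves the arm, as the interface text tells. Its arguments: {"type":"object","properties":{"deltas":{"type":"array","items":{"type":"array"}},"force":{"type":"number"}},"required":["deltas"]}

```bash
mkdir -p pics
cat > h.py <<'E'
import numpy as np, cv2
from cell import *
from scipy.spatial.transform import Rotation as R
def ray(m,u,v):
    a=np.array([(u-m['cx'])/m['fx'],(v-m['cy'])/m['fy']]); s=a.copy()
    for _ in range(20): s=a/(1+m['k1']*(s@s))
    return R.from_quat(m['orientation']).apply([s[0],-s[1],-1.])
def pt(m,d,u,v):  # depth point
    return np.array(m['position'])+ray(m,u,v)*d
def cloud(m,D):
    v,u=np.mgrid[0:480,0:640]; a=np.stack([(u-m['cx'])/m['fx'],(v-m['cy'])/m['fy']],-1); s=a.copy()
    for _ in range(20): s=a/(1+m['k1']*(s**2).sum(-1,keepdims=True))
    c=np.stack([s[...,0]*D,-s[...,1]*D,-D],-1)
    return (R.from_quat(m['orientation']).apply(c.reshape(-1,3))+m['position']).reshape(480,640,3)
def tri(m1,p1,m2,p2):
    o1,o2=map(np.array,(m1['position'],m2['position'])); a,b=ray(m1,*p1),ray(m2,*p2)
    t=np.linalg.lstsq(np.stack([a,-b],1),o2-o1,rcond=None)[0]
    q1,q2=o1+a*t[0],o2+b*t[1]; return (q1+q2)/2,np.linalg.norm(q1-q2)
def save(n,im,**k): cv2.imwrite(n,im[...,::-1])
E
python3 - <<'E'
from h import *
s=get_state(); print(s)
for n in ("scene","side"):
    m=camera_model(n); print(n,m); im,D=get_image(n); save(f'pics/{n}0.png',im); np.save(f'{n}0.npy',cloud(m,D)); print((D>0).mean())
E
```

```text
{'clock': 0.0, 'joint_positions': array([-1.33358596,  0.33286393, -0.0646951 ,  1.46094897,  0.02160375,
        1.34989685, -0.08853534]), 'qd': array([-0.00139277, -0.00022668, -0.00082541, -0.00099656,  0.00049981,
       -0.00074585, -0.00080303]), 'tau': array([ 4.40065742e-04, -6.25440431e+01,  4.98980738e-02, -3.91626728e+01,
        1.63405796e-02,  9.82462952e-03,  2.16635431e-05]), 'eef_pos': array([0.16047318, 0.60365644, 0.23051723]), 'orientation': array([ 1.29549013e-01,  9.91572765e-01, -7.08503476e-04, -5.63841958e-05]), 'ft_force': array([-0.50267837, -0.18019796, -0.99292111]), 'wrist_torque': array([0.00867618, 0.02588271, 0.00274636]), 'grip_force': 0.0, 'finger_gap': 0.08546630300899209}
scene {'fx': 590.086141437273, 'fy': 590.086141437273, 'cx': 312.8097747457678, 'cy': 243.72037083477113, 'k1': -0.05976200925872506, 'position': array([-0.0966748 , -0.71430852,  0.91093176]), 'orientation': array([ 0.39167454, -0.15251928, -0.3187822 ,  0.84953331])}
0.9961067708333333
side {'fx': 464.7976546180717, 'fy': 464.7976546180717, 'cx': 316.8026929832811, 'cy': 236.61774960111742, 'k1': -0.03379231580418764, 'position': array([-0.23300603, -0.2545296 ,  0.831713  ]), 'orientation': array([ 0.31954484, -0.23488305, -0.52590961,  0.75242284])}
0.9959407552083334
```

View pics/scene0.png

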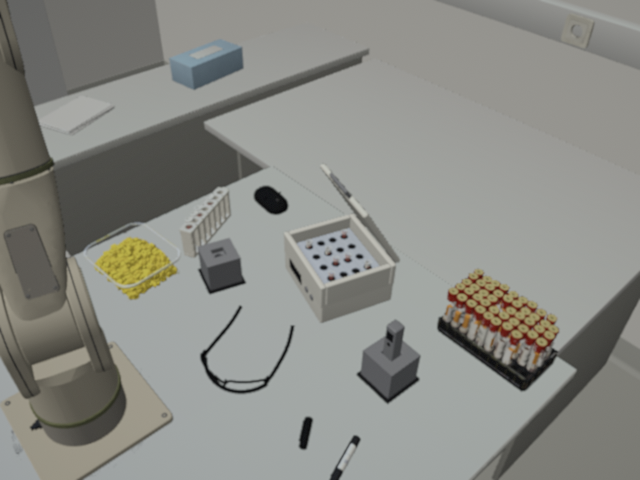

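View pics/side0.png

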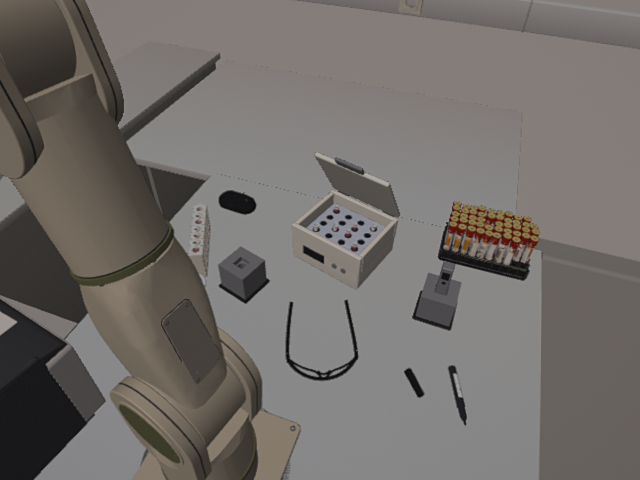

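Scene view: incubator at about (340,265) with the lid open behind it. The probe is in the right-hand stand at (392,360), handle top about (397,325). The other stand, at (220,265), is empty. Mouse (270,198), carrier (207,220). The side view agrees: probe at (447,270), incubator at (345,235), lid edge tab at (350,165).

```bash
cat > a.py <<'E'
from h import *
for n,boxes in (("scene",dict(inc=(275,205,405,320),stand=(350,315,425,400),lid=(315,160,402,262),carr=(178,185,235,258),mouse=(250,180,292,216))),("side",dict(inc=(285,190,402,290),stand=(408,255,465,330),lid=(312,150,402,215),carr=(185,200,215,285),mouse=(215,188,260,216)))):
    P=np.load(n+'0.npy')
    for k,(a,b,c,d) in boxes.items():
        q=P[b:d,a:c].reshape(-1,3)
        sl=dict(inc=[(.104,.116)],stand=[(.068,.082),(.138,.16)],lid=[(.135,.4)],carr=[(.085,.105)],mouse=[(.015,.05)])[k]
        for lo,hi in sl:
            w=q[(q[:,2]>lo)&(q[:,2]<hi)]
            if len(w)<5: print(n,k,lo,len(w)); continue
            r=cv2.minAreaRect((w[:,:2]*1000).astype(np.float32))
            print(n,k,lo,len(w),'med z',np.round(np.median(w[:,2]),4),'rect',np.round(r[0],1),np.round(r[1],1),round(r[2],1))
            if k=='lid':
                c0=w.mean(0); nn=np.linalg.svd(w-c0)[2][2]; print('  lid normal',nn,'min',w.min(0),'max',w.max(0), 'centre',c0)
E
python3 a.py
python3 - <<'E'
from h import *
a=cv2.imread('pics/scene0.png')[150:410,270:430]; b=cv2.imread('pics/side0.png')[145:340,280:475]
c=np.zeros((600,780,3),np.uint8); a=cv2.resize(a,(369,600),interpolation=3); b=cv2.resize(b,(400,400),interpolation=3)
c[:,:369]=a; c[:400,375:775]=b; cv2.imwrite('pics/crop1.png',c)
E
```

```text
scene inc 0.104 1526 med z 0.1093 rect [565.1 -53.2] [197.1 173.2] 73.8
scene stand 0.068 1104 med z 0.0744 rect [ 467.5 -300.6] [77.  78.7] 87.5
scene stand 0.138 203 med z 0.1476 rect [ 466.7 -300.1] [25.5 26. ] 88.0
scene lid 0.135 964 med z 0.245 rect [593.4 -64.5] [195.3  87.4] 78.2
  lid normal [-0.83964705  0.22918143 -0.49241112] min [ 0.53636705 -0.16839169  0.13517802] max [0.65113582 0.03537645 0.28023572] centre [ 0.57370166 -0.09390708  0.22754974]
scene carr 0.085 88 med z 0.0968 rect [430.1 269.8] [112.   21.2] 26.7
scene mouse 0.015 572 med z 0.0288 rect [641.9 276.7] [106.8  63.1] 85.1
side inc 0.104 1334 med z 0.1105 rect [566.3 -53.3] [192.2 177.8] 73.0
side stand 0.068 821 med z 0.076 rect [ 467.1 -300. ] [74.7 78.8] 88.0
side stand 0.138 145 med z 0.1488 rect [ 467.1 -300.1] [23.9 26.1] 87.7
side lid 0.135 2101 med z 0.2198 rect [594.2 -62.7] [192.1  87.7] 75.3
  lid normal [-0.83458641  0.24381677 -0.4939827 ] min [ 0.53671539 -0.16591278  0.13526918] max [0.65755253 0.03672336 0.28197979] centre [ 0.58615335 -0.06845839  0.21528717]
side carr 0.085 89 med z 0.0983 rect [430.  268.6] [108.7  18.3] 26.6
side mouse 0.015 566 med z 0.0296 rect [640.5 279.7] [110.5  59. ] 84.8
```

View pics/crop1.png

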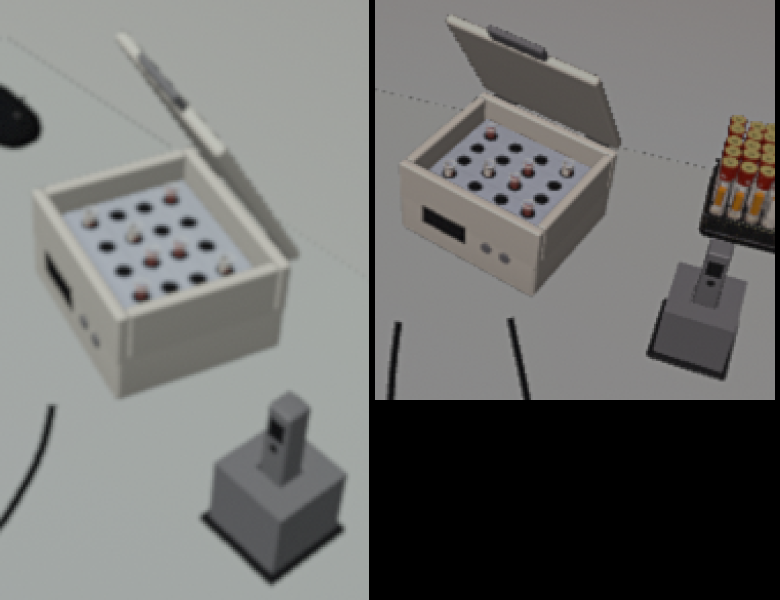

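Call:
jog_arm([
  [[0, 0, -0.035], 0, 1],
  [[0, 0, -0.035], 0, 1],
  [[0, 0, -0.03], 0, 1],
  [[-0.028, -0.024, 0], 0, 1],
  [[-0.028, -0.024, 0], 0, 1],
  [[-0.028, -0.024, 0], 0, 1],
  [[-0.028, -0.024, 0], 0, 1],
  [[-0.028, -0.024, 0], 0, 1],
  [[-0.028, -0.024, 0], 0, 1],
  [[-0.028, -0.024, 0], 0, 1],
  [[-0.028, -0.024, 0], 0, 1],
  [[-0.028, -0.024, 0], 0, 1],
  [[-0.028, -0.024, 0], 0, 1],
  [[-0.028, -0.024, 0], 0, 1],
  [[-0.028, -0.024, 0], 0, 1],
])

```text
clock: 1.35
eef_pos: [0.4118, 0.2376, 0.3312]
orientation: [0.13, 0.992, 0.0, -0.0]
ft_force: [0.3, 0.3, 0.1]
finger_gap: -0.0003
grip_force: 0.0
```

Call:
jog_arm([
  [[-0.028, -0.0243, 0], 0, 1],
  [[-0.028, -0.0243, 0], 0, 1],
  [[-0.028, -0.0243, 0], 0, 1],
  [[-0.028, -0.0243, 0], 0, 1],
  [[-0.028, -0.0243, 0], 0, 1],
  [[-0.028, -0.0243, 0], 0, 1],
  [[-0.028, -0.0243, 0], 0, 1],
  [[-0.028, -0.0243, 0], 0, 1],
  [[-0.028, -0.0243, 0], 0, 1],
  [[-0.028, -0.0243, 0], 1.5, 1],
  [[0, 0, 0.02], 0, 1],
  [[0, 0, 0.02], 0, 1],
  [[0, 0, 0.02], 0, 1],
])

```text
clock: 2.43
eef_pos: [0.6195, -0.0684, 0.2699]
orientation: [0.143, 0.99, -0.0, -0.0]
ft_force: [0.1, -0.5, 0.0]
finger_gap: 0.0003
grip_force: 0.0
```

Run:
```python
import numpy as np
t=np.array([1.25,1.15,1.05,.96,.87,.78,.69,.60,.51,.42,.34,.26,.18,.1,.04,0])
u=-165*np.cos(t)+24*np.sin(t); z=110+165*np.sin(t)+12*np.cos(t)
print(np.c_[-np.diff(u),-np.diff(z)].round(1).tolist(), z[0],z[-1],u[0],u[-1])
```

```text
[[16.2, 4.9], [15.8, 6.4], [13.7, 7.0], [13.1, 8.2], [12.4, 9.3], [11.6, 10.3], [10.7, 11.2], [9.7, 12.0], [8.6, 12.8], [6.7, 11.9], [5.7, 12.3], [4.8, 12.7], [3.7, 12.9], [2.1, 9.8], [1.1, 6.6]] 270.36633054241497 122.0 -29.252558930685264 -165.0
```

Call:
jog_arm([
  [[0.008, 0, 0.0025], 0, 1],
  [[0.008, 0, 0.0025], 0, 1],
  [[0.008, 0, 0.003], 0, 1],
  [[0.008, 0, 0.003], 0, 1],
  [[0.007, 0, 0.0035], 0, 1],
  [[0.007, 0, 0.0035], 0, 1],
  [[0.0065, 0, 0.004], 0, 1],
  [[0.0065, 0, 0.004], 0, 1],
  [[0.006, 0, 0.0047], 0, 1],
  [[0.006, 0, 0.0047], 0, 1],
])

```text
clock: 3.27
eef_pos: [0.5509, -0.0471, 0.2355]
orientation: [0.142, 0.99, 0.0, 0.0]
ft_force: [1.1, -0.7, 1.0]
finger_gap: 0.0001
grip_force: 0.8
```

Call:
jog_arm([
  [[0.006, 0, 0.005], 0, 1],
  [[0.006, 0, 0.005], 0, 1],
  [[0.0055, 0, 0.0055], 0, 1],
  [[0.0055, 0, 0.0055], 0, 1],
  [[0.005, 0, 0.006], 0, 1],
  [[0.005, 0, 0.006], 0, 1],
  [[0.0045, 0, 0.0065], 0, 1],
  [[0.0045, 0, 0.0065], 0, 1],
  [[0.0035, 0, 0.006], 0, 1],
  [[0.0035, 0, 0.006], 0, 1],
  [[0.003, 0, 0.006], 0, 1],
  [[0.003, 0, 0.006], 0, 1],
])

```text
clock: 4.27
eef_pos: [0.4983, -0.0317, 0.1653]
orientation: [0.142, 0.99, 0.0, -0.0]
ft_force: [0.5, -0.0, 1.5]
finger_gap: -0.0
grip_force: 0.6
```

Call:
jog_arm([
  [[0.002, 0, 0.006], 0, 1],
  [[0.002, 0, 0.006], 0, 1],
  [[0.001, 0, 0.006], 0, 1],
  [[0.001, 0, 0.006], 0, 1],
  [[0.001, 0, 0.006], 0, 1],
  [[0, 0, 0.006], 0, 1],
  [[0, 0, 0.004], 0, 1],
  [[0, 0, 0.002], 0, 1],
  [[0, 0, 0.001], 0, 1],
])

```text
clock: 5.02
eef_pos: [0.4917, -0.0299, 0.1225]
orientation: [0.143, 0.99, -0.0, -0.0]
ft_force: [-1.0, -0.6, 1.8]
finger_gap: -0.0002
grip_force: 0.6
```

Call:
jog_arm([
  [[0, 0, 0.001], 0, 1],
  [[0, 0, 0.001], 0, 1],
  [[0, 0, 0], 0, 1],
])

```text
clock: 5.27
eef_pos: [0.492, -0.0299, 0.122]
orientation: [0.143, 0.99, 0.0, -0.0]
ft_force: [-7.5, 1.1, 14.9]
finger_gap: -0.0
grip_force: 7.0
```

Call:
jog_arm([
  [[0, 0, -0.03], 0, 0],
  [[0, 0, -0.035], 0, 0],
  [[0, 0, -0.035], 0, 0],
  [[-0.005, -0.027, -0.03], 0, 0],
  [[-0.005, -0.027, 0], 0, 0],
  [[-0.005, -0.027, 0], 0, 0],
  [[-0.005, -0.027, 0], 0, 0],
  [[-0.005, -0.027, 0], 0, 0],
  [[-0.005, -0.027, 0], 0, 0],
  [[-0.005, -0.027, 0], 0, 0],
  [[-0.005, -0.027, 0], 0, 0],
  [[-0.006, -0.025, 0], 0, 0],
  [[-0.006, -0.025, 0], 0, 0],
  [[0, 0, 0], -7, 0],
  [[0, 0, 0], -7, 0],
  [[0, 0, 0], 0, 0],
])

```text
clock: 6.6
eef_pos: [0.4666, -0.3004, 0.2509]
orientation: [0.018, 1.0, -0.0, 0.0]
ft_force: [-0.5, 0.3, -0.3]
finger_gap: 0.0856
grip_force: 0.0
```

Run:
```python
from h import *
c=np.zeros((480,800,3),np.uint8)
for n in ('wrist','scene','side'):
    m=camera_model(n); im,D=get_image(n); save(f'pics/{n}1.png',im); P=cloud(m,D); np.save(n+'1.npy',P)
    q=P.reshape(-1,3)
    if n=='wrist': print(m)
    for nm,(xy,rad,lo,hi) in dict(lid=((.56,-.05),.16,.115,.13),handle=((.467,-.3),.035,.138,.155)).items():
        w=q[(np.linalg.norm(q[:,:2]-xy,axis=1)<rad)&(q[:,2]>lo)&(q[:,2]<hi)]
        if len(w)>20: print(n,nm,len(w),np.median(w[:,2]).round(4),cv2.minAreaRect((w[:,:2]*1000).astype(np.float32)))
    if n=='lid': pass
s=get_state(); print(s['clock'],s['eef_pos'],s['orientation'],s['finger_gap'])
a=cv2.imread('pics/scene1.png')[200:330,270:420]; b=cv2.imread('pics/side1.png')[180:290,280:410]
w=cv2.imread('pics/wrist1.png')
c=np.zeros((600,800,3),np.uint8); c[:300,:346]=cv2.resize(a,(346,300),interpolation=2); c[:300,400:754]=cv2.resize(b,(354,300),interpolation=2); c[300:,:400]=cv2.resize(w,(400,300))
cv2.imwrite('pics/c2.png',c)
```

```text
{'fx': 399.5001794336487, 'fy': 399.5001794336487, 'cx': 316.44076415008874, 'cy': 240.5539733945921, 'k1': -0.07986546853768976, 'position': array([ 0.39703664, -0.29766456,  0.39346137]), 'orientation': array([-0.10166513, -0.09708811,  0.68713548,  0.71279937])}
wrist lid 18171 0.1216 ((550.74169921875, -99.19338989257812), (192.97486877441406, 116.667724609375), 11.401917457580566)
wrist handle 1404 0.1485 ((467.6950378417969, -299.5640563964844), (23.543479919433594, 24.129467010498047), 88.23660278320312)
scene lid 5065 0.1217 ((557.2023315429688, -51.767478942871094), (194.27908325195312, 200.69537353515625), 73.23995971679688)
scene handle 204 0.1475 ((466.0697937011719, -300.82733154296875), (25.45754051208496, 27.203092575073242), 2.4134140014648438)
side lid 4328 0.1233 ((557.5458984375, -51.10790252685547), (190.9171600341797, 201.64964294433594), 73.10494232177734)
side handle 149 0.1489 ((466.8095397949219, -300.0801696777344), (24.10162353515625, 26.862144470214844), 88.46136474609375)
6.75 [ 0.46684606 -0.29958759  0.25095682] [2.27639519e-02 9.99740853e-01 5.89512212e-05 1.62556544e-04] 0.08506076907758958
```

View pics/c2.png

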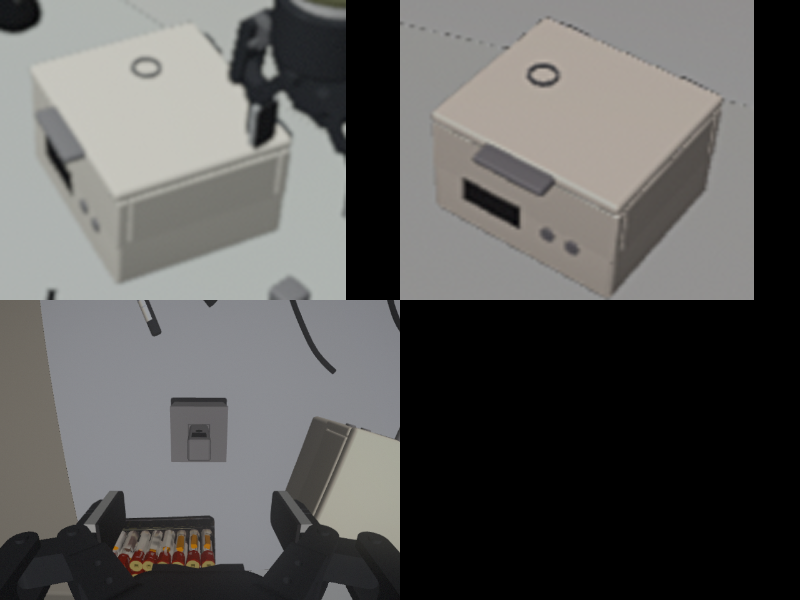

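The lid is level on the box with its face at 0.122. The ring is at scene (333.7,229) and side (332.5,207.5). The wrist picture shows the handle centred between the fingers.

Call:
jog_arm([
  [[0, 0, 0.03], 0, 0],
  [[0, 0, 0.03], 0, 0],
  [[0, 0, 0.03], 0, 0],
  [[0, 0, 0.03], 0, 0],
  [[0, 0, 0.02], 0, 0],
  [[0, 0, 0.017], 0, 0],
  [[0, 0, 0], 0, 0],
  [[0, 0, 0], 0, 1],
  [[0, 0, 0], 0, 1],
  [[0, 0, 0], 0, 1],
  [[0, 0, 0], 0, 1],
  [[0, 0, 0], 0, 1],
  [[0, 0, 0], 0, 1],
  [[0, 0, 0], 0, 1],
  [[0, 0, 0], 0, 1],
], force=60)

```text
clock: 8.0
eef_pos: [0.4672, -0.2998, 0.0948]
orientation: [0.021, 1.0, 0.0, 0.001]
ft_force: [-1.5, 0.6, 4.6]
finger_gap: 0.0237
grip_force: 58.4
```

Run:
```python
from h import *
s=camera_model('scene');d=camera_model('side')
print(tri(s,(333.7,229.0),d,(332.5,207.5)))
for m,p in((s,(333.7,229)),(d,(332.5,207.5))):
    r=ray(m,*p); o=np.array(m['position']); print(o+r*(.1235-o[2])/r[2])
# from lid geometry
for c,a in(((557.4,-51.4),-16.8),((565.7,-53.3),-16.5)):
    print(c,a)
st=get_state(); print(st)
```

```text
(array([ 0.59048305, -0.0131777 ,  0.12140463]), np.float64(1.5315305999300997e-05))
[ 0.58864993 -0.01504595  0.1235    ]
[ 0.58806492 -0.0138854   0.1235    ]
(557.4, -51.4) -16.8
(565.7, -53.3) -16.5
{'clock': 8.0, 'joint_positions': array([-0.14409835,  0.36663614,  0.75784945,  1.84054084, -0.28959948,
        1.04659985,  2.25636882]), 'qd': array([-0.00131475,  0.00159907, -0.00037358, -0.00031008, -0.00069587,
        0.00054055, -0.00105036]), 'tau': array([ 3.05597931e-01, -4.41447580e+01,  9.99262422e+00, -3.20331073e+01,
        9.47946170e-02, -5.52808195e-01,  1.17308638e-02]), 'eef_pos': array([ 0.4672347 , -0.29976587,  0.09478334]), 'orientation': array([2.08584905e-02, 9.99782211e-01, 8.11603412e-05, 6.69349977e-04]), 'ft_force': array([-1.54137606,  0.58341654,  4.57067088]), 'wrist_torque': array([ 0.32887814,  0.23573169, -0.04241579]), 'grip_force': 58.42587769031525, 'finger_gap': 0.02366841724958071}
```

Call:
jog_arm([
  [[0, 0, -0.01], 0, 1],
  [[0, 0, -0.015], 0, 1],
  [[0, 0, -0.02], 0, 1],
  [[0, 0, -0.02], 0, 1],
  [[0, 0, -0.02], 0, 1],
  [[0, 0, -0.025], 0, 1],
  [[0, 0, -0.025], 0, 1],
  [[0, 0, -0.015], 0, 1],
  [[0, 0, 0], 0, 1],
  [[0, 0, 0], 0, 1],
])

```text
clock: 8.83
eef_pos: [0.4669, -0.2999, 0.2448]
orientation: [0.021, 1.0, -0.0, 0.001]
ft_force: [-0.1, 0.7, -0.7]
finger_gap: 0.0234
grip_force: 58.8
```

Run:
```python
from h import *
c=np.zeros((600,800,3),np.uint8)
st=get_state(); print(st['eef_pos'],st['ft_force'],R.from_quat(st['orientation']).as_matrix().round(3).tolist())
b={'scene':(330,200,450,400),'side':(390,150,510,350)}
for i,n in enumerate(b):
    im,D=get_image(n); save(f'pics/{n}2.png',im)
    x0,y0,x1,y1=b[n]; c[:,i*400:i*400+360]=cv2.resize(im[y0:y1,x0:x1,::-1],(360,600),interpolation=2)
    m=camera_model(n); Rm=R.from_quat(m['orientation']).as_matrix()
    for z in (0.1647,):  # expected tip
        p=np.array([st['eef_pos'][0],st['eef_pos'][1],st['eef_pos'][2]-.0838])
        q=Rm.T@(p-m['position']); s=np.array([q[0]/-q[2],-q[1]/-q[2]]); s=s*(1+m['k1']*(s@s)); u=s*m['fx']+[m['cx'],m['cy']]
        print(n,'tip expected px',u,'crop',(u-[x0,y0])*3+[400*i,0])
cv2.imwrite('pics/c3.png',c)
```

```text
[ 0.46688602 -0.29994023  0.24480014] [-0.08225295  0.72835603 -0.73752332] [[-0.999, 0.042, 0.002], [0.042, 0.999, -0.0], [-0.002, -0.0, -1.0]]
scene tip expected px [395.70046325 320.33912794] crop [197.10138976 361.01738382]
side tip expected px [449.42694882 261.68828708] crop [578.28084646 335.06486124]
```

View pics/c3.png

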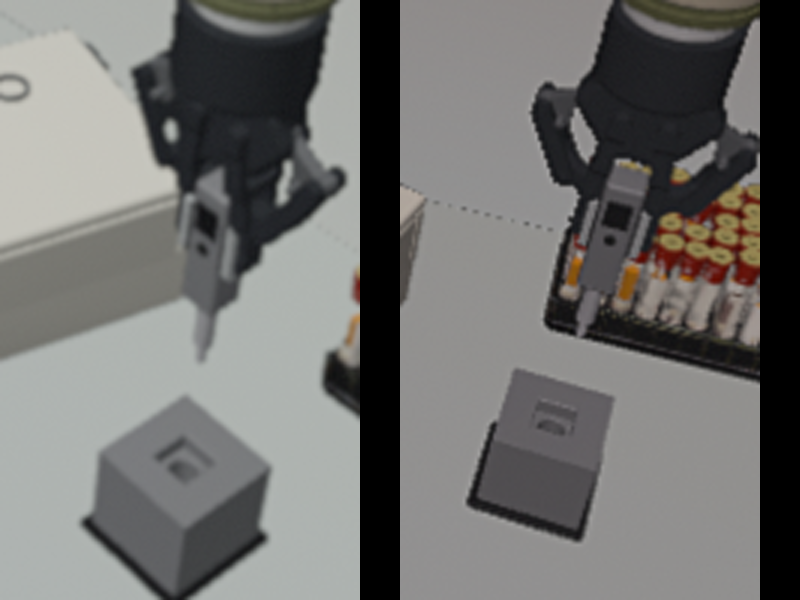

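The probe is clear of the stand and upright in the pads, tip at crop (202,360) in scene and (582,335) in side, about 1.5 px off the expected spots.

Run:
```python
from h import *
s=camera_model('scene');d=camera_model('side'); st=get_state()
t,e=tri(s,(397.3,320),d,(450.7,261.7)); print(t,e,t-st['eef_pos'])
M=R.from_quat(st['orientation']).as_matrix()
w=np.array([.5885,-.0138,t[2]]) -t; print('from seen tip',M.T@w)
w=np.array([.5885,-.0138,0])-st['eef_pos']; print('from tcp',M.T@w)
```

```text
[ 0.46810961 -0.30211975  0.16168383] 0.001545520853903805 [ 0.00180644 -0.00272454 -0.0814628 ]
from seen tip [-1.08273227e-01  2.93085361e-01  7.74143008e-05]
from tcp [-0.11043759  0.29028336  0.24322024]
```

Call:
jog_arm([
  [[-0.005, 0.012, 0], 0, 1],
  [[-0.01, 0.028, 0], 0, 1],
  [[-0.012, 0.032, 0], 0, 1],
  [[-0.012, 0.032, 0], 0, 1],
  [[-0.012, 0.032, 0], 0, 1],
  [[-0.012, 0.032, 0], 0, 1],
  [[-0.012, 0.032, 0], 0, 1],
  [[-0.012, 0.032, 0], 0, 1],
  [[-0.012, 0.032, 0], 0, 1],
  [[-0.007, 0.02, 0], 0, 1],
  [[-0.003, 0.008, 0], 0, 1],
  [[0, 0, 0.01], 0, 1],
  [[0, 0, 0.01], 0, 1],
  [[0, 0, 0.008], 0, 1],
  [[0, 0, 0], 0, 1],
  [[0, 0, 0], 0, 1],
])

```text
clock: 10.27
eef_pos: [0.587, -0.014, 0.2152]
orientation: [0.022, 1.0, -0.0, -0.001]
ft_force: [-0.9, -0.8, -1.1]
finger_gap: 0.0234
grip_force: 58.9
```

Run:
```python
from h import *
c=np.zeros((600,800,3),np.uint8)
st=get_state(); print(st['eef_pos'],st['ft_force'],st['joint_positions'].round(2))
b={'scene':(295,165,375,285),'side':(295,145,375,265)}
for i,n in enumerate(b):
    im,D=get_image(n); save(f'pics/{n}3.png',im)
    x0,y0,x1,y1=b[n]; c[:,i*400:i*400+400]=cv2.resize(im[y0:y1,x0:x1,::-1],(400,600),interpolation=2)
cv2.imwrite('pics/c4.png',c)
```

```text
[ 0.58700187 -0.0140452   0.21516771] [-0.92621261 -0.79709498 -1.08329169] [-0.57  0.29  0.63  1.62 -0.17  1.3   1.61]
```

View pics/c4.png

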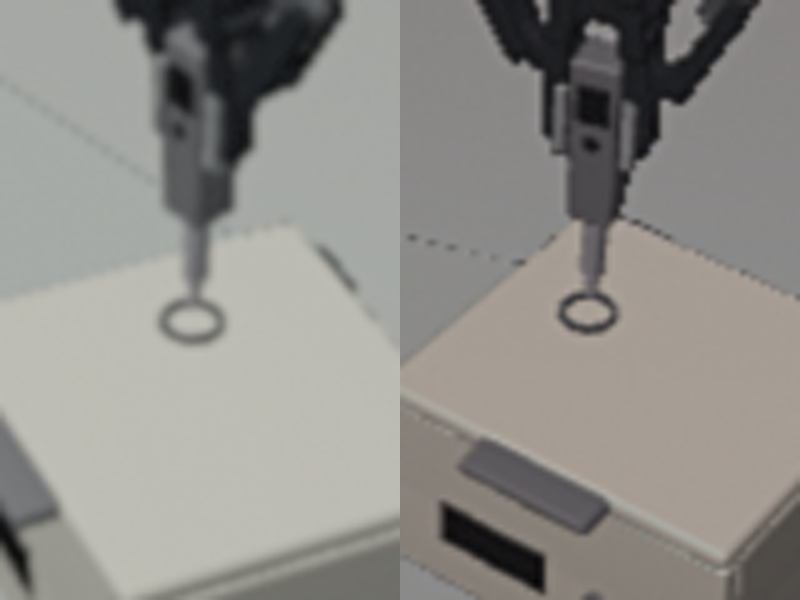

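Tip at scene crop (195,297) and side crop (593,292); ring centre at (192,320) and (588,312).

Run:
```python
from h import *
s=camera_model('scene');d=camera_model('side'); st=get_state()
f=lambda o,x,y:(o[0]+x/5,o[1]+y/5)
S,Dd=(295,165),(295,145)
t,e=tri(s,f(S,195,297),d,f(Dd,193,292)); r,e2=tri(s,f(S,192,320),d,f(Dd,188,312)); print(t,e,r,e2,r-t)
M=R.from_quat(st['orientation']).as_matrix(); print(M.T@(r-t), 'tip-tcp',t-st['eef_pos'])
```

```text
[ 0.58793207 -0.01609163  0.13690866] 0.0001248072126599406 [ 0.58894333 -0.01388906  0.12287951] 0.000385433741737128 [ 0.00101126  0.00220257 -0.01402915]
[-0.00090955  0.00224194  0.01402988] tip-tcp [ 0.00019423 -0.00266569 -0.07931353]
```

Call:
jog_arm([
  [[-0.001, 0.002, 0.004], 0, 1],
  [[0, 0, 0.002], 0, 1],
  [[0, 0, 0.002], 0, 1],
  [[0, 0, 0], 0, 1],
  [[0, 0, 0], 0, 1],
  [[0, 0, 0], 0, 1],
])

```text
clock: 10.87
eef_pos: [0.5889, -0.0106, 0.208]
orientation: [0.021, 1.0, 0.0, 0.0]
ft_force: [-0.6, 0.4, -0.8]
finger_gap: 0.0237
grip_force: 58.9
```

Call:
jog_arm([
  [[0, 0, 0.002], 0, 1],
  [[0, 0, 0], 0, 1],
  [[0, 0, 0], 0, 1],
])

```text
clock: 11.12
eef_pos: [0.5889, -0.0105, 0.2059]
orientation: [0.021, 1.0, 0.0, 0.0]
ft_force: [0.3, 1.2, -0.4]
finger_gap: 0.023
grip_force: 58.9
```

Call:
jog_arm([
  [[0, 0, 0.002], 0, 1],
  [[0, 0, 0], 0, 1],
  [[0, 0, 0], 0, 1],
])

```text
clock: 11.37
eef_pos: [0.5889, -0.0106, 0.2039]
orientation: [0.021, 1.0, 0.0, 0.0]
ft_force: [-0.4, 0.2, 0.6]
finger_gap: 0.0232
grip_force: 58.9
```

Call:
jog_arm([
  [[0, 0, 0.002], 0, 1],
  [[0, 0, 0], 0, 1],
  [[0, 0, 0], 0, 1],
])

```text
clock: 11.62
eef_pos: [0.5889, -0.0105, 0.2019]
orientation: [0.021, 1.0, 0.0, 0.0]
ft_force: [-0.7, -0.4, 0.7]
finger_gap: 0.0232
grip_force: 58.9
```

```bash
cat > av.py <<'E'
from h import *
f=[]
for _ in range(16): get_image('wrist'); s=get_state(); f.append(s['ft_force'])
f=np.array(f); print(s['clock'],s['eef_pos'],f.mean(0),f.std(0)/4)
E
python3 av.py
```

```text
12.4167 [ 0.58890181 -0.01053984  0.20191638] [ 0.11062428 -0.08889045  0.9472671 ] [0.08744467 0.13933301 0.14010124]
```

Call:
jog_arm([
  [[0, 0, 0.002], 0, 1],
  [[0, 0, 0], 0, 1],
  [[0, 0, 0], 0, 1],
])

```text
clock: 12.67
eef_pos: [0.5889, -0.0106, 0.1998]
orientation: [0.021, 1.0, 0.0, -0.0]
ft_force: [0.3, -0.3, 1.6]
finger_gap: 0.0235
grip_force: 58.9
```

```bash
python3 av.py
```

```text
13.4667 [ 0.58889628 -0.01055465  0.19990119] [-0.17780116  0.14972433  1.51126133] [0.09740879 0.10043334 0.10571144]
```

Run:
```python
from h import *
c=np.zeros((600,800,3),np.uint8)
b={'scene':(295,165,375,285),'side':(295,145,375,265)}
for i,n in enumerate(b):
    im,D=get_image(n)
    x0,y0,x1,y1=b[n]; c[:,i*400:i*400+400]=cv2.resize(im[y0:y1,x0:x1,::-1],(400,600),interpolation=2)
cv2.imwrite('pics/c5.png',c)
```

```text
(no output)
```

View pics/c5.png

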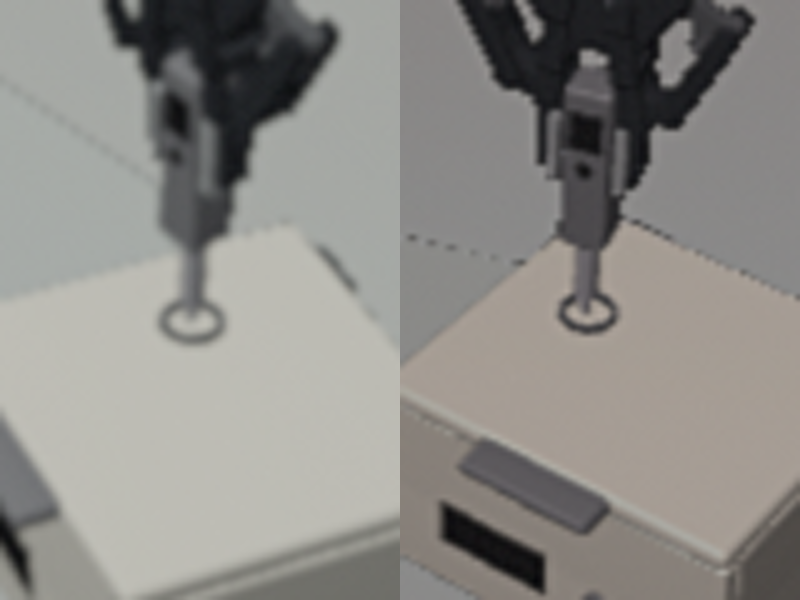

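The tip stands inside the ring, at scene crop (192,315) against the ring centre (192,320) and side crop (585,308) against (588,312). The lid is level.

```bash
python3 -c "
from cell import hand_in; print(hand_in())"
```

```text
the job is handed in; nothing more can be done
None
```

The job is handed in: the lid is closed, and the arm is holding the probe upright with its tip inside the ring, at about 2.5 N by the wrist force (roughly half pushed in); the hand-in gave no verdict.

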